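Lock the autosampler carousel with its locking pin

TASK

Lock the autosampler's carousel so that its jars can be changed: take the locking pin with the red knob out of its park hole, put it through the brass bush of the carousel until it stands on the deck underneath, and, pressing it down only lightly, turn the carousel with it in the direction of the red arrow (anticlockwise seen from above) until you feel it find the lock hole hidden in the deck. Then push the pin fully home, so that its collar lies on the bush, and let go of it, without moving the vials or the timer on the way.

Things in the scene. Friction and masses are not known exactly. Their poses are not given: they have to be found in the camera images.
- pin_knob (a point): locking pin, upright in its park hole (12 mm wide, 36 deep) in the sampler's near right corner; centre of its red knob, z up along the pin. Knob 26 mm across, 30 tall; below a 15 mm neck, then a collar 24 mm across, its underside 24 mm below this point; then a round steel shank 10 mm thick, the last 6 mm tapered to a flat 5 mm tip, 80 mm below this point. About 90 g
- lock_bush (a point): centre of the mouth of the brass bush in the carousel's top, 78 mm from the axis, 72 mm above the bench, z up; flange 31 mm across. Upright bore 11.6 mm, open below. A spring ball in it grips the pin with about 2 to 5 N, so the pin neither falls in nor lifts by itself. A pin standing on the deck has its knob's centre 48 mm above this point, one fully home 24 mm
- carousel (a joint): angle of the carousel (rad), growing anticlockwise seen from above, 0 with the bush at the sampler's front (its -x side); starts at -1.05 to -0.65 (bush left of the front), stops at -1.2 and 0.75. Drag about 0.12 N m; stays where left. Grey disc 190 mm across, top 70 mm above the bench; three closed jars fixed in cups on its far half reach 126 mm, two empty cups 82 mm above the bench
- sampler: the autosampler, a white square housing 240 x 240 x 40 mm fixed to the bench, origin on the carousel's axis at bench height, x away from the robot at yaw 0, z up. A needle tower 180 mm tall stands on its far left corner, with an arm over the rear of the carousel
- vial1: glass vial with white cap, 29 mm wide, 98 mm tall, right of the sampler; origin under its centre; to be left alone
- vial2: a second such vial beside it; to be left alone
- timer: white lab timer 64 x 64 x 20 mm on the right, origin under its centre; to be left alone
- deck (a point): point of the hidden deck on the carousel's axis, 40 mm above the bench, 32 mm below the bush's mouth. The smooth deck has a single lock hole, 12.5 mm wide, over 24 mm deep, on the circle of the bush (radius 78 mm), under the carousel where no camera sees it. Its place differs every time: 0.3 to 1.4 rad further on anticlockwise than the bush stands at the start
There are look-alikes about, which are no part of the job. Of the things that look like the part that bears pin_knob, take the one that is farthest to the robot's left at the start.

How it is judged:
On the way:
1. the pin stands upright in the carousel's bush, its tip on the hidden deck and not yet in the lock hole (knob centre 44 to 52 mm above the bush's mouth, within 5 mm of its axis) (z of pin_knob in the frame of lock_bush between 0.044 and 0.052 m and horizontal distance between pin_knob and lock_bush below 0.005 m), for 0.2 s.
At the end, for the whole second after the job is handed in: The pin is through the bush and in the lock hole, fully home (knob centre at most 27 mm above the bush's mouth, that is the collar within 3 mm of the bush), upright, released, and pin and carousel at rest (z of pin_knob in the frame of lock_bush below 0.027 m and horizontal distance between pin_knob and lock_bush below 0.005 m and angle between pin_knob's own z axis and vertical below 0.08 rad and linear speed of lock_pin below 0.01 m/s and velocity of joint carousel between -0.03 and 0.03 rad/s); the robot touches nothing.
It fails at once if the pin presses on the sampler (deck, bush or housing) with more than 40 N, which would score the deck or bend the pin (contact force between lock_pin and sampler above 40 N).
It fails at once if a vial or the timer is moved by more than 15 mm (distance of any of vial1, vial2, timer from where it was at the start of the episode above 0.015 m).
It also fails if it takes over 72 s, if anything falls off the work surface, if the arm or the gripper's body presses on something with over 40 N, if the wrist force passes 120 N, or if a joint passes its speed limit or range.

ROBOT

A 6-joint arm with a two-finger parallel gripper is mounted at the origin on a cart in front of the work surface, level with it; the furniture and walls round the work are solid. World frame = base frame: x ahead of the robot, y to its left, z up, the work surface at z = 0. Lengths are in m, angles in rad, forces in N, time in s.
With the tool pointing down it reaches from about 0.25 to 0.725 m from the base axis. Payload 4 kg.
Tool frame: the origin (TCP) lies midway between the tips of the shut fingers; the grasp point (between the pads) lies 19 mm behind it; z points along the fingers, y is the line along which they close (so a half turn about z gives the same grasp; the last joint's range is limited). The gripper opens to 85 mm and grips with 20 to 120 N. Pads are 22 mm wide; open, the fingers measure 114 mm over their backs; the gripper's body (76 mm by 85 mm) begins 54 mm behind the grasp point. The pads swing forward as they close: fully open they stand 13 mm farther back than shut.
Start: joints at [-1.34, 0.241, 0.005, 1.335, 0, 1.571], TCP at [0.114, -0.487, 0.231] pointing down, gripper open.
Joint ranges: [-2.72, 2.72], [-1.05, 1.87], [-1.09, 1.28], [-1.99, 2.15], [-1.42, 1.44], [-3.14, 3.14]. Speed limits (rad/s): [2.79, 2.79, 3.14, 3.14, 3.14, 3.14].

INTERFACE

Orientations are given as a unit quaternion [x, y, z, w].
In Python, from workcell import monitor, vision, job gives the robot as it stands.
- The arm moves only by the tool move_arm, never from a script. Its argument "moves" is a list that holds one entry, the list of rows, each a list of 5 numbers: the shift along the world's x, y, z in m, then the turn about the world's z in degrees, then the opening in per cent of the stroke, from 0 (shut) to 100 (fully open). In form: [[[x, y, z, turn, gripper], ...]]. A call has 1 to 5 rows; each row is the pose to reach, as a shift and turn from the pose commanded when the call began; what a row does not reach only later rows make up. A row lasts 1/8 s, in which the tool goes at most 62.5 mm and 10.7 degrees, less where a joint would pass 70% of its speed; a pose out of reach is approached as far as the arm can. A call with a gripper value outside its range is refused whole. The fingers move at their own pace and stop on an object; the grip force is fixed at half the most. Time passes only in rows, so rows that repeat a pose let the fingers close. It gives the time, the measured TCP pose, the force, the opening and the grip force at its end, in the units of the state.
- monitor.get_obs(): the state, without advancing time (a new reading comes with each control period).
- vision.camera(name): name is "side" or "top"; returns a dict with "color" (384x512x3 uint8, red, green, blue), "camera_matrix" (3x3 intrinsics, pixels), "k1" (the pictures are not rectified: a ray, as slopes to the right and down, at radius r is drawn at 1 + k1 r^2 times it, then the intrinsics apply), "eye" and "attitude" of the camera in the world. Camera axes: x right, y up, looking along -z (the intrinsics and any distortion apply to the point x, -y, -z); pixel columns grow to the right and rows downward; lengths in m; the calibration is good to about 2 mm. A picture is of the moment at which its call begins. There is no depth.
- job.job_done(): hands the job in; it is judged then, once.
The state is a dict: "clock": time; "joint_pos": joint angles; "joint_vel": joint speeds; "tau": joint torques, N m; "eef_pos": TCP position; "tool_rot": TCP orientation; "ft_force": force on the tool from outside, world axes, zero at the start; "ft_torque": the same for the moment, N m; "grip_width": finger opening in m; "grasp_force": force on a finger pad.
Only numpy, scipy, OpenCV 4.12 (cv2) and the standard library are available. Lean on these libraries where they do the work, as an engineer would, in place of code of your own. Each camera call takes 0.05 s, during which the arm holds its last target. There are 200 camera calls.

## Working session

There is one attempt and no reset: what is moved stays moved. The work goes in short steps, Python scripts to look and compute and a tool call to move; the robot and the scene stay as the last step left them, time stands still between calls to the robot, and variables do not carry over. Pictures are saved under pics/ and viewed, at most 10 in all, crops included, and the job is handed in when it is done.

Besides the shell and the picture viewer there is one more tool, called after "Request:" as name(argument=value, ...), one argument or row to a line, values as JSON. move_arm: Moves the arm, as the interface text tells. Its arguments: {"type":"object","properties":{"moves":{"type":"array","items":{"type":"array","items":{"type":"array","items":{"type":"number"}}}}},"required":["moves"]}

```bash
mkdir -p pics; cat > h.py <<'E'
import numpy as np, cv2
from scipy.spatial.transform import Rotation as R
from workcell import monitor, vision, job
def snap(n,f=None):
    c=vision.camera(n)
    if f: cv2.imwrite('pics/'+f,c['color'][:,:,::-1])
    return c
def rot(c):
    a=np.array(c['attitude'],float)
    return a if a.shape==(3,3) else R.from_quat(a).as_matrix()
def ray(c,u,v):
    K=np.array(c['camera_matrix']); x=(u-K[0,2])/K[0,0]; y=(v-K[1,2])/K[1,1]
    rd=np.hypot(x,y); r=rd
    for _ in range(20): r=rd/(1+c['k1']*r*r)
    s=r/rd if rd>0 else 1
    return np.array(c['eye']),rot(c)@np.array([x*s,-y*s,-1])
def onz(c,u,v,z):
    e,d=ray(c,u,v); return e+d*(z-e[2])/d[2]
def proj(c,p):
    q=rot(c).T@(np.array(p)-np.array(c['eye'])); x,y=q[0]/-q[2],-q[1]/-q[2]
    f=1+c['k1']*(x*x+y*y); K=np.array(c['camera_matrix'])
    return K[0,0]*x*f+K[0,2],K[1,1]*y*f+K[1,2]
def tri(c1,p1,c2,p2):
    e1,d1=ray(c1,*p1); e2,d2=ray(c2,*p2)
    t=np.linalg.lstsq(np.c_[d1,-d2],e2-e1,rcond=None)[0]
    a,b=e1+d1*t[0],e2+d2*t[1]; return (a+b)/2,np.linalg.norm(a-b)
def redblobs(c,amin=20):
    h=cv2.cvtColor(c['color'],cv2.COLOR_RGB2HSV)
    m=(((h[...,0]<8)|(h[...,0]>172))&(h[...,1]>130)&(h[...,2]>60)).astype(np.uint8)
    n,l,s,ce=cv2.connectedComponentsWithStats(m)
    return [(ce[i].round(1).tolist(),s[i].tolist()) for i in range(1,n) if s[i,4]>=amin]
E
python3 - <<'E'
from h import *
for n in('top','side'):
    c=snap(n,n+'0.png'); print(n,c['eye'],c['attitude'],c['camera_matrix'],c['k1']); print(redblobs(c))
print(monitor.get_obs())
E
```

```text
top [ 0.3024923  -0.03542959  1.13797536] [-0.07731222  0.07818882  0.71573844 -0.68965775] [[412.52243221   0.         257.33114456]
 [  0.         412.52243221 181.15627486]
 [  0.           0.           1.        ]] -0.027089459147358465
[([285.4, 51.2], [283, 49, 6, 5, 25]), ([82.8, 74.7], [77, 70, 12, 10, 90]), ([237.9, 193.3], [234, 189, 9, 10, 70]), ([201.4, 202.4], [197, 198, 10, 10, 74]), ([239.7, 216.6], [235, 212, 10, 10, 76])]
side [0.44322266 0.67953454 0.55827798] [-0.02714124  0.46706113  0.88299536 -0.03790052] [[360.5159064    0.         255.4872426 ]
 [  0.         360.5159064  189.76745267]
 [  0.           0.           1.        ]] 0.025497142031824967
[([115.5, 153.3], [113, 151, 6, 6, 30]), ([257.6, 196.4], [253, 191, 11, 15, 104]), ([284.7, 197.1], [280, 191, 11, 15, 118]), ([264.2, 221.5], [258, 215, 13, 16, 149]), ([0.9, 321.6], [0, 317, 4, 11, 27])]
{'clock': 0.1, 'joint_pos': array([-1.34000954e+00,  2.41313133e-01,  3.88232022e-03,  1.33521421e+00,
       -8.49163010e-06,  1.57081139e+00]), 'joint_vel': array([-0.0013792 , -0.00133559,  0.00368715, -0.00100091, -0.00024907,
       -0.00159229]), 'tau': array([ 7.60464318e-04, -3.73138654e+01,  2.53009844e+01,  1.08417359e-02,
        5.68685834e-05,  7.66115278e-06]), 'eef_pos': array([ 0.1142412 , -0.48619899,  0.23052315]), 'tool_rot': array([ 9.93350009e-01,  1.15129950e-01, -1.10651630e-04, -9.17711386e-04]), 'ft_force': array([ 0.72048786,  0.12361482, -0.38378515]), 'ft_torque': array([-0.01444317,  0.01493629, -0.02331542]), 'grasp_force': 0.0, 'grip_width': 0.08501006933811438}
```

View pics/top0.png

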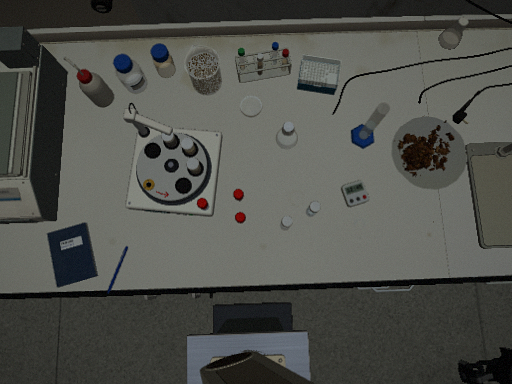

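View pics/side0.png

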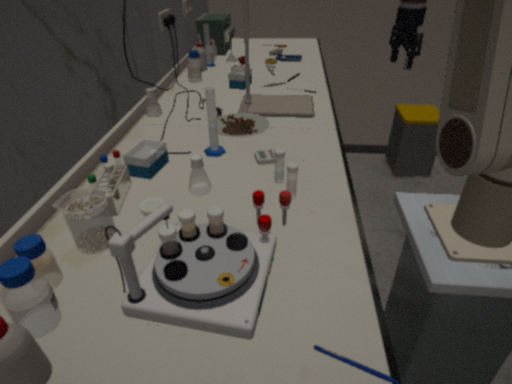

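The top view shows the sampler at (175,170), the bush at about (149,185) and three red knobs. The leftmost is at (201,202), on the sampler's corner. In the side view that knob is at (264,221) and the bush at about (226,279).

```bash
python3 - <<'E'
from h import *
t=snap('top');s=snap('side')
def mask(c,f,box):
    h=cv2.cvtColor(c['color'],cv2.COLOR_RGB2HSV).astype(int);m=f(h)
    z=np.zeros(m.shape,np.uint8);x0,y0,x1,y1=box;z[y0:y1,x0:x1]=m[y0:y1,x0:x1];return z
y=lambda h:(h[...,0]>14)&(h[...,0]<35)&(h[...,1]>110)&(h[...,2]>70)
for n,c,b in(('t',t,(135,170,165,200)),('s',s,(205,260,245,300))):
    m=mask(c,y,b);p=cv2.findContours(m,cv2.RETR_EXTERNAL,cv2.CHAIN_APPROX_NONE)[0];p=max(p,key=cv2.contourArea)
    e=cv2.fitEllipse(p);x,yy,w,h=cv2.boundingRect(p);print(n,'bush',e,(x,yy,w,h),onz(c,*e[0],.072))
    if n=='t':bt=e[0]
    else: bs=e[0]
print('tri',tri(t,bt,s,bs))
for a,b in(((201.4,202.4),(264.2,221.5)),((237.9,193.3),(257.6,196.4)),((239.7,216.6),(284.7,197.1))):
    print('knob',tri(t,a,s,b),onz(t,*a,.084))
for a in((171,165),):print('hub',onz(t,*a,.07),onz(s,205,253,.07))
print('vials',onz(t,286,222,.098),onz(t,313.5,207.5,.098),'timer',onz(t,355,193,.02))
print('corners',[onz(t,*a,.04)[:2].round(3) for a in((214,215),(222,131),(128,208))])
def crop(c,x0,y0,x1,y1,k):return cv2.resize(c['color'][y0:y1,x0:x1,::-1],None,fx=k,fy=k,interpolation=cv2.INTER_CUBIC)
a=crop(t,115,95,265,235,4)
cv2.imwrite('pics/t1.png',a);cv2.imwrite('pics/s1.png',crop(s,100,180,310,330,3.5))
E
```

```text
t bush ((148.2432861328125, 184.13351440429688), (10.040559768676758, 10.63835334777832), 63.268585205078125) (143, 179, 11, 11) [0.54393839 0.24806763 0.072     ]
s bush ((225.525146484375, 278.9050598144531), (12.095281600952148, 15.614693641662598), 85.6310806274414) (218, 273, 16, 13) [0.54214265 0.24955747 0.072     ]
tri (array([0.54328799, 0.24834283, 0.07083846]), np.float64(0.0017822183585787371))
knob (array([0.48560096, 0.10523881, 0.08815658]), np.float64(0.0024447976097875207)) [0.48756936 0.10574425 0.084     ]
knob (array([0.50725167, 0.01062989, 0.08331241]), np.float64(0.0018293918277050728)) [0.50804868 0.01056902 0.084     ]
knob (array([0.44591026, 0.00772978, 0.08260935]), np.float64(0.0024113708097705084)) [0.44693158 0.0075698  0.084     ]
hub [0.59467628 0.18848521 0.07      ] [0.59227289 0.18690089 0.07      ]
vials [ 0.42692839 -0.10959427  0.098     ] [ 0.46129206 -0.18153103  0.098     ] timer [ 0.50925033 -0.30981503  0.02      ]
corners [array([0.46 , 0.078]), array([0.696, 0.052]), array([0.487, 0.31 ])]
```

View pics/t1.png

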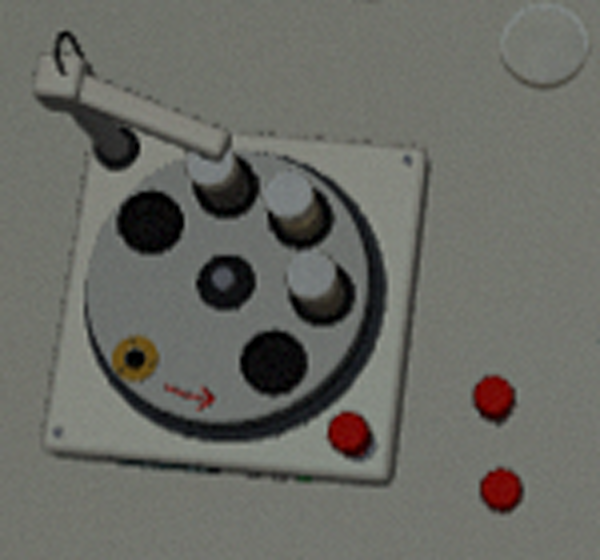

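View pics/s1.png

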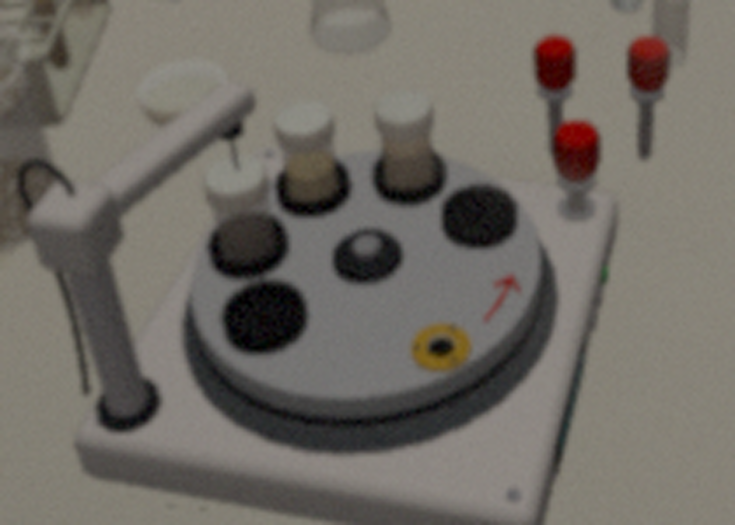

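Request:
move_arm(
  moves=[
    [[0.05,0.08,0,10,60],[0.1,0.16,0,20,60],[0.15,0.24,0,30,60],[0.15,0.24,0,30,60],[0.15,0.24,0,30,60]],
  ],
)

```text
clock: 0.82
eef_pos: [0.265, -0.2444, 0.2313]
tool_rot: [0.929, 0.369, 0.0, -0.0]
ft_force: [-0.1, -0.3, 0.0]
grip_width: 0.0514
grasp_force: 0.0
```

Request:
move_arm(
  moves=[
    [[0.03,0.048,0,0,60],[0.06,0.096,0,0,60],[0.09,0.144,0,0,60],[0.12,0.192,0,0,60],[0.15,0.24,0,0,60]],
  ],
)

```text
clock: 1.45
eef_pos: [0.4151, -0.0049, 0.2314]
tool_rot: [0.93, 0.368, 0.0, 0.0]
ft_force: [1.1, -1.4, 0.1]
grip_width: 0.0509
grasp_force: 0.0
```

Request:
move_arm(
  moves=[
    [[0.024,0.037,0,0,60],[0.048,0.074,0,0,60],[0.072,0.112,-0.02,0,60],[0.072,0.112,-0.06,0,60],[0.072,0.112,-0.06,0,60]],
  ],
)

```text
clock: 2.08
eef_pos: [0.4835, 0.1051, 0.1681]
tool_rot: [0.93, 0.369, -0.004, -0.001]
ft_force: [-0.1, 0.0, 0.1]
grip_width: 0.0515
grasp_force: 0.0
```

Request:
move_arm(
  moves=[
    [[0,0,-0.04,0,60],[0,0,-0.08,0,60],[0,0,-0.103,0,60],[0,0,-0.103,0,60],[0,0,-0.103,0,60]],
  ],
)

```text
clock: 2.7
eef_pos: [0.4878, 0.1052, 0.0703]
tool_rot: [0.93, 0.368, 0.001, 0.0]
ft_force: [0.6, -0.1, -0.2]
grip_width: 0.0515
grasp_force: 0.0
```

```bash
python3 - <<'E'
from h import *
o=monitor.get_obs();print(o['eef_pos'],o['ft_force'],o['joint_pos'])
s=snap('side');t=snap('top')
k=lambda c,x0,y0,x1,y1,f:cv2.resize(c['color'][y0:y1,x0:x1,::-1],None,fx=f,fy=f,interpolation=cv2.INTER_CUBIC)
cv2.imwrite('pics/g1.png',np.hstack([k(s,180,120,340,300,2.4),k(t,130,100,290,280,2.4)]))
E
```

```text
[0.48780833 0.10524192 0.07025479] [ 0.55682565 -0.05128157 -0.24525809] [ 2.12472906e-01  3.68965720e-01 -2.65781865e-01  9.33047915e-01
  2.41142548e-05  2.60029933e+00]
```

View pics/g1.png

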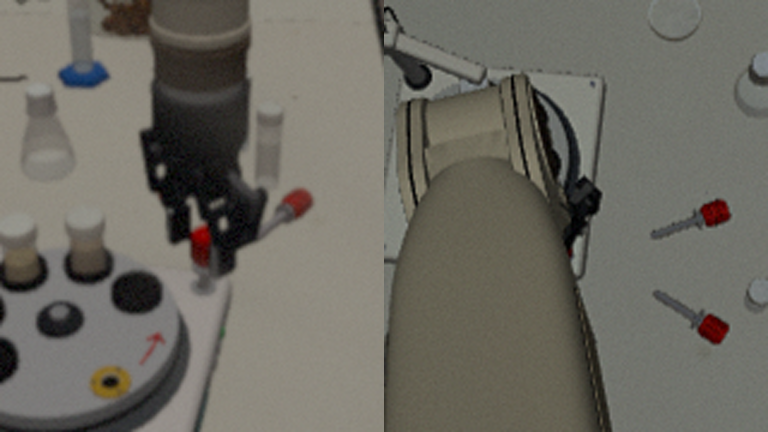

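The pin's knob stands between the open fingers (left half, at about (205,245)). The two look-alikes have toppled beside the sampler, clear of the work. Next I close on the knob.

Request:
move_arm(
  moves=[
    [[0,0,-0.003,0,60],[0,0,-0.003,0,20],[0,0,-0.003,0,20],[0,0,-0.003,0,20],[0,0,-0.003,0,20]],
  ],
)

```text
clock: 3.42
eef_pos: [0.4865, 0.1053, 0.0656]
tool_rot: [0.93, 0.368, 0.0, 0.0]
ft_force: [-0.3, 0.2, 3.6]
grip_width: 0.0248
grasp_force: 58.6
```

Request:
move_arm(
  moves=[
    [[0,0,0.01,0,20],[0,0,0.025,0,20],[0,0,0.05,0,20],[0,0,0.085,0,20],[0,0,0.085,0,20]],
  ],
)

```text
clock: 4.05
eef_pos: [0.4886, 0.1057, 0.154]
tool_rot: [0.93, 0.368, 0.003, 0.001]
ft_force: [0.6, -0.1, -1.2]
grip_width: 0.0246
grasp_force: 58.9
```

Request:
move_arm(
  moves=[
    [[0,0,0.005,0,20],[0.019,0.045,0.005,0,20],[0.038,0.09,0.005,0,20],[0.05,0.12,0.005,0,20],[0.05,0.12,0.005,0,20]],
  ],
)

```text
clock: 4.68
eef_pos: [0.536, 0.227, 0.1537]
tool_rot: [0.929, 0.37, -0.001, -0.0]
ft_force: [-0.3, -0.4, -1.8]
grip_width: 0.0244
grasp_force: 59.0
```

```bash
python3 - <<'E'
from h import *
o=monitor.get_obs();print(o['eef_pos'],o['ft_force'])
s=snap('side');t=snap('top')
print(redblobs(s),redblobs(t))
k=lambda c,x0,y0,x1,y1,f:cv2.resize(c['color'][y0:y1,x0:x1,::-1],None,fx=f,fy=f,interpolation=cv2.INTER_CUBIC)
cv2.imwrite('pics/g2.png',k(s,130,150,330,320,4)[:600,:800])
E
```

```text
[0.53601816 0.22703322 0.15369904] [-0.28424513 -0.35259423 -1.77635623]
[([115.7, 153.4], [113, 151, 6, 6, 31]), ([251.0, 198.1], [247, 195, 9, 8, 50]), ([303.9, 203.4], [299, 200, 10, 10, 57]), ([224.7, 224.5], [222, 217, 5, 18, 52]), ([1.5, 324.0], [0, 317, 6, 16, 50])] [([285.4, 51.2], [283, 49, 6, 5, 25]), ([82.8, 74.7], [77, 69, 12, 11, 91]), ([147.0, 179.2], [142, 174, 10, 10, 65]), ([267.5, 188.0], [262, 183, 12, 11, 87]), ([266.9, 236.7], [261, 231, 13, 12, 92])]
```

View pics/g2.png

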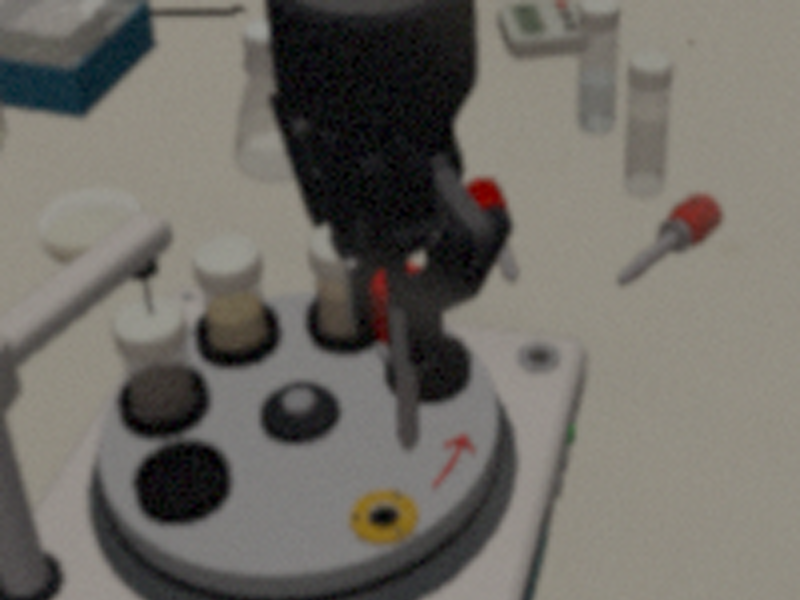

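The pin is held and clear of the carousel, with its tip at side pixel (232,260). The bush is at (226,279) and the park hole is empty. I'll check the pin's tilt and offset against a projected vertical through the TCP.

```bash
python3 - <<'E'
from h import *
s=snap('side');t=snap('top');o=monitor.get_obs();p=o['eef_pos'];print(p)
print('top knob ray',onz(t,147,179.2,.187),onz(t,147,179.2,.174))
for z in(.094,.10,.12,.13,.15,.174):print(z,np.round(proj(s,[p[0],p[1],z]),1))
g=cv2.cvtColor(s['color'],cv2.COLOR_RGB2GRAY)
for r in range(226,264,3):print(r,g[r,222:242].tolist())
y=lambda h:(h[...,0]>14)&(h[...,0]<35)&(h[...,1]>110)&(h[...,2]>70)
h=cv2.cvtColor(s['color'],cv2.COLOR_RGB2HSV);m=y(h).astype(np.uint8);m[:260]=0;m[300:]=0;m[:,:205]=0;m[:,245:]=0
c=max(cv2.findContours(m,0,1)[0],key=cv2.contourArea);e=cv2.fitEllipse(c);print(e,onz(s,*e[0],.072),'rim',cv2.boundingRect(c))
E
```

```text
[0.53551381 0.22415202 0.15467606]
top knob ray [0.52998854 0.2206957  0.187     ] [0.53309845 0.22419697 0.174     ]
0.094 [230.8 259.7]
0.1 [230.6 257.3]
0.12 [230. 249.]
0.13 [229.7 244.7]
0.15 [229.1 236. ]
0.174 [228.3 225. ]
226 [26, 34, 44, 45, 45, 50, 63, 61, 57, 49, 48, 40, 43, 47, 45, 45, 44, 42, 46, 60]
229 [13, 24, 33, 31, 38, 44, 57, 64, 67, 59, 45, 34, 41, 40, 41, 39, 44, 40, 54, 92]
232 [22, 14, 25, 32, 30, 38, 48, 63, 63, 59, 42, 25, 32, 38, 33, 42, 33, 40, 53, 78]
235 [16, 43, 63, 83, 85, 66, 55, 62, 62, 57, 38, 32, 14, 25, 24, 23, 33, 29, 29, 26]
238 [110, 118, 119, 107, 86, 79, 63, 62, 65, 58, 42, 16, 21, 28, 17, 28, 32, 34, 27, 29]
241 [127, 126, 124, 114, 69, 27, 33, 46, 59, 61, 58, 58, 48, 32, 29, 25, 24, 17, 15, 21]
244 [126, 126, 124, 114, 71, 30, 20, 43, 64, 66, 67, 60, 51, 34, 23, 22, 21, 17, 22, 19]
247 [127, 126, 126, 123, 116, 81, 41, 39, 57, 64, 63, 63, 53, 31, 24, 23, 19, 23, 15, 14]
250 [124, 125, 123, 124, 124, 125, 116, 97, 73, 62, 63, 64, 55, 45, 56, 53, 56, 66, 71, 89]
253 [125, 123, 125, 124, 126, 123, 120, 107, 73, 65, 65, 66, 66, 94, 117, 123, 125, 126, 123, 124]
256 [124, 125, 123, 126, 124, 124, 123, 113, 84, 65, 67, 64, 71, 95, 120, 124, 128, 124, 124, 124]
259 [125, 125, 126, 123, 125, 124, 126, 118, 97, 74, 67, 67, 88, 113, 123, 125, 124, 124, 121, 122]
262 [126, 123, 125, 128, 125, 126, 124, 126, 126, 123, 117, 116, 120, 124, 123, 125, 126, 127, 121, 112]
((225.52088928222656, 278.94580078125), (12.093626022338867, 15.627904891967773), 83.14696502685547) [0.54213506 0.24965038 0.072     ] rim (218, 273, 16, 13)
```

```bash
python3 - <<'E'
from h import *
s=snap('side');t=snap('top')
b=onz(s,225.52,278.95,.072)
for px in((232.2,260.7),(232.2,260.0)):
  for z in(.091,.093,.095): q=onz(s,*px,z);print(px,z,q,'delta',(b-q)[:2])
k=lambda c,x0,y0,x1,y1,f:cv2.resize(c['color'][y0:y1,x0:x1,::-1],None,fx=f,fy=f,interpolation=cv2.INTER_CUBIC)
cv2.imwrite('pics/g3.png',k(t,100,130,240,230,5))
E
```

```text
(232.2, 260.7) 0.091 [0.5332046  0.22345694 0.091     ] delta [0.00893047 0.02620308]
(232.2, 260.7) 0.093 [0.53281947 0.225409   0.093     ] delta [0.0093156  0.02425102]
(232.2, 260.7) 0.095 [0.53243434 0.22736106 0.095     ] delta [0.00970073 0.02229895]
(232.2, 260.0) 0.091 [0.53345687 0.22174404 0.091     ] delta [0.0086782  0.02791597]
(232.2, 260.0) 0.093 [0.53307066 0.22370344 0.093     ] delta [0.00906441 0.02595658]
(232.2, 260.0) 0.095 [0.53268445 0.22566283 0.095     ] delta [0.00945063 0.02399718]
```

View pics/g3.png

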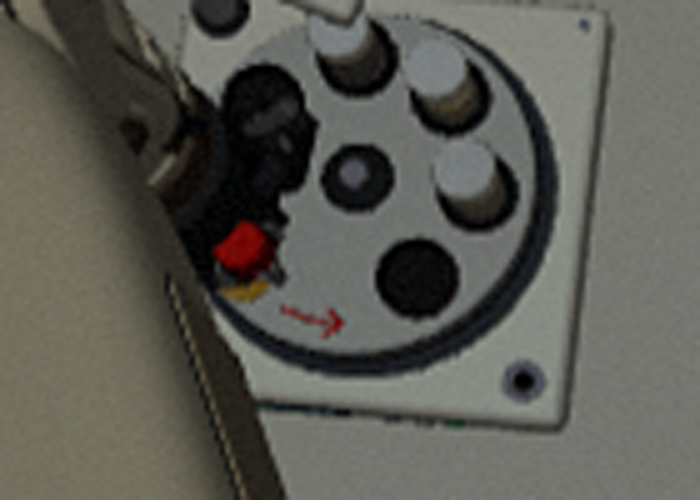

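The knob is at about top pixel (147,179) and both views agree that pin and TCP are upright. The required shift is about (+10, +24) mm.

Request:
move_arm(
  moves=[
    [[0.005,0.012,0,0,20],[0.01,0.024,0,0,20],[0.01,0.024,0,0,20],[0.01,0.024,0,0,20]],
  ],
)

```text
clock: 5.48
eef_pos: [0.5462, 0.2494, 0.1551]
tool_rot: [0.93, 0.369, -0.0, 0.0]
ft_force: [0.0, -0.4, -0.5]
grip_width: 0.0243
grasp_force: 59.0
```

```bash
python3 - <<'E'
from h import *
s=snap('side');t=snap('top')
o=monitor.get_obs();print(o['eef_pos'],o['ft_force'])
print([b for b in redblobs(s)+redblobs(t)])
k=lambda c,x0,y0,x1,y1,f:cv2.resize(c['color'][y0:y1,x0:x1,::-1],None,fx=f,fy=f,interpolation=cv2.INTER_CUBIC)
cv2.imwrite('pics/g4.png',np.hstack([k(s,195,215,265,305,5),k(t,115,145,185,235,5)]))
g=cv2.cvtColor(s['color'],cv2.COLOR_RGB2GRAY)
for r in range(264,290,2):print(r,g[r,214:240].tolist())
print('bush pred of tip at z.093 over bush', proj(s,onz(s,225.52,278.95,.072)+[0,0,.021]))
E
```

```text
[0.54618831 0.24911171 0.1551672 ] [ 0.70775268 -0.34664849 -0.61773608]
[([115.7, 153.4], [113, 151, 6, 6, 32]), ([250.1, 198.7], [246, 195, 10, 10, 65]), ([303.9, 203.4], [299, 200, 10, 10, 59]), ([215.9, 233.2], [214, 226, 4, 18, 49]), ([1.5, 324.8], [0, 317, 7, 18, 57]), ([285.4, 51.0], [283, 49, 6, 5, 25]), ([83.5, 74.3], [77, 69, 12, 11, 79]), ([136.8, 174.6], [132, 170, 10, 10, 72]), ([267.5, 188.1], [262, 184, 12, 10, 85]), ([266.9, 236.7], [261, 231, 13, 12, 88])]
264 [125, 128, 127, 127, 127, 126, 119, 91, 69, 65, 63, 62, 84, 119, 126, 124, 127, 127, 125, 125, 125, 128, 125, 127, 124, 125]
266 [126, 126, 127, 127, 122, 125, 120, 90, 69, 65, 58, 64, 79, 110, 123, 126, 124, 125, 125, 124, 127, 126, 127, 123, 126, 127]
268 [125, 126, 126, 126, 127, 124, 119, 98, 75, 70, 66, 67, 89, 114, 125, 126, 128, 127, 124, 126, 125, 126, 126, 125, 124, 118]
270 [129, 128, 125, 124, 126, 125, 124, 118, 108, 89, 83, 94, 112, 123, 125, 125, 127, 126, 124, 127, 126, 125, 127, 125, 109, 98]
272 [126, 127, 125, 127, 128, 127, 125, 126, 120, 118, 116, 119, 119, 119, 114, 115, 120, 123, 126, 127,
[... 434 characters left out ...]
 122, 114, 104, 102, 104, 103, 77, 45, 32, 28, 24, 41, 59, 87, 100, 109, 108, 106, 110, 122, 122, 119, 107, 92]
282 [127, 127, 123, 117, 111, 104, 105, 104, 103, 105, 98, 87, 91, 94, 92, 93, 94, 98, 103, 106, 116, 110, 100, 86, 73, 68]
284 [124, 127, 125, 127, 120, 109, 102, 102, 105, 102, 107, 106, 105, 104, 95, 87, 90, 97, 95, 89, 84, 76, 66, 69, 66, 60]
286 [125, 127, 128, 124, 127, 123, 122, 121, 115, 113, 110, 108, 107, 105, 99, 93, 83, 77, 75, 69, 67, 68, 63, 62, 53, 41]
288 [125, 125, 126, 127, 126, 126, 126, 122, 121, 115, 103, 98, 89, 79, 74, 70, 69, 70, 70, 66, 63, 52, 41, 31, 31, 36]
bush pred of tip at z.093 over bush (np.float64(224.8084346692537), np.float64(270.5596175020561))
```

View pics/g4.png

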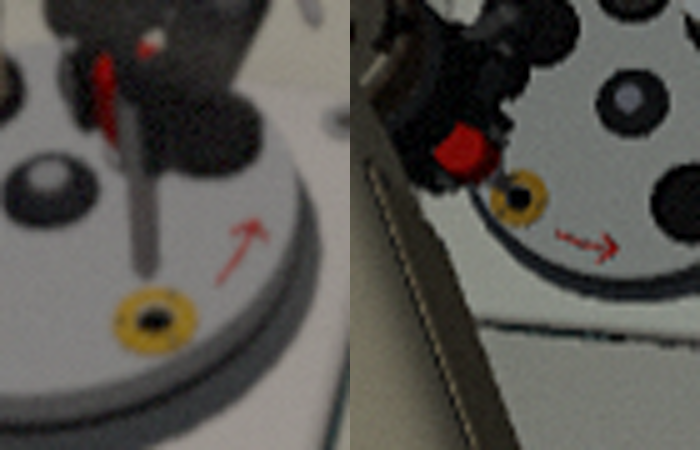

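```bash
python3 - <<'E'
from h import *
t=snap('top');s=snap('side');b=onz(t,148.24,184.13,.072)
g=cv2.cvtColor(t['color'],cv2.COLOR_RGB2GRAY)
for z in(.021,.023,.101,.104,.119):print(z,np.round(proj(t,b+[0,0,z]),2))
print(onz(t,136.8,174.6,.175),b)
for r in range(174,190):print(r,g[r,138:156].tolist())
E
```

```text
0.021 [146.14 182.42]
0.023 [145.93 182.26]
0.101 [137.34 175.27]
0.104 [136.99 174.98]
0.119 [135.17 173.51]
[0.5451679  0.24884553 0.175     ] [0.54394826 0.24807657 0.072     ]
174 [41, 46, 45, 32, 20, 11, 4, 46, 88, 112, 110, 115, 110, 109, 111, 111, 112, 113]
175 [36, 43, 47, 26, 14, 11, 16, 77, 115, 114, 109, 112, 112, 111, 112, 110, 110, 107]
176 [36, 45, 43, 27, 13, 11, 24, 62, 114, 112, 112, 114, 110, 113, 111, 112, 112, 113]
177 [47, 41, 29, 18, 11, 8, 21, 68, 113, 113, 114, 109, 109, 115, 111, 109, 113, 111]
178 [29, 23, 17, 10, 11, 12, 28, 68, 118, 106, 112, 102, 109, 108, 113, 115, 109, 113]
179 [24, 13, 13, 10, 9, 38, 48, 37, 99, 82, 84, 83, 93, 98, 108, 110, 114, 111]
180 [16, 8, 11, 24, 25, 59, 40, 27, 36, 43, 59, 84, 81, 81, 92, 110, 113, 112]
181 [12, 19, 19, 57, 55, 60, 32, 28, 30, 55, 72, 81, 89, 79, 80, 89, 112, 109]
182 [61, 35, 50, 99, 83, 77, 38, 31, 29, 42, 40, 59, 77, 83, 79, 81, 109, 116]
183 [100, 34, 62, 118, 116, 91, 67, 50, 26, 0, 0, 0, 14, 77, 81, 79, 91, 114]
184 [122, 45, 21, 92, 117, 85, 83, 89, 41, 2, 3, 3, 0, 61, 80, 77, 78, 115]
185 [142, 71, 25, 44, 110, 83, 80, 88, 52, 4, 0, 11, 5, 69, 75, 63, 83, 115]
186 [142, 113, 40, 22, 77, 85, 78, 73, 57, 29, 15, 9, 48, 86, 61, 71, 95, 114]
187 [137, 141, 84, 24, 29, 88, 72, 60, 82, 71, 57, 56, 83, 80, 76, 84, 112, 110]
188 [139, 138, 125, 58, 24, 44, 63, 76, 82, 80, 82, 82, 79, 71, 74, 93, 113, 114]
189 [139, 136, 142, 111, 35, 22, 48, 82, 95, 82, 78, 87, 77, 77, 97, 116, 112, 112]
```

Request:
move_arm(
  moves=[
    [[-0.0015,-0.001,-0.005,0,20],[-0.0015,-0.001,-0.015,0,20],[-0.0015,-0.001,-0.02,0,20],[-0.0015,-0.001,-0.024,0,20]],
  ],
)

```text
clock: 6.18
eef_pos: [0.5446, 0.2481, 0.1305]
tool_rot: [0.93, 0.368, -0.0, 0.0]
ft_force: [-0.1, 0.0, -0.4]
grip_width: 0.0244
grasp_force: 59.0
```

Request:
move_arm(
  moves=[
    [[0,0,-0.003,0,20],[0,0,-0.006,0,20],[0,0,-0.009,0,20],[0,0,-0.009,0,20]],
  ],
)

```text
clock: 6.68
eef_pos: [0.5448, 0.2484, 0.1221]
tool_rot: [0.93, 0.368, -0.0, -0.0]
ft_force: [-0.4, -0.2, -1.5]
grip_width: 0.0247
grasp_force: 59.0
```

Request:
move_arm(
  moves=[
    [[0,0,-0.003,0,20],[0,0,-0.007,0,20],[0,0,-0.011,0,20],[0,0,-0.015,0,20],[0,0,-0.015,0,20]],
  ],
)

```text
clock: 7.3
eef_pos: [0.5448, 0.2484, 0.1068]
tool_rot: [0.93, 0.368, -0.0, -0.0]
ft_force: [0.2, 2.2, -2.6]
grip_width: 0.0245
grasp_force: 58.9
```

Request:
move_arm(
  moves=[
    [[0,0,-0.001,0,20],[0,0,-0.002,0,20],[0,0,-0.003,0,20],[0,0,-0.003,0,20]],
  ],
)

```text
clock: 7.8
eef_pos: [0.545, 0.2484, 0.1044]
tool_rot: [0.93, 0.368, 0.0, -0.0]
ft_force: [0.4, 2.8, -1.3]
grip_width: 0.0248
grasp_force: 59.0
```

Request:
move_arm(
  moves=[
    [[0,0,-0.001,0,20],[0,0,-0.001,0,20]],
  ],
)

```text
clock: 8.05
eef_pos: [0.5449, 0.2484, 0.1033]
tool_rot: [0.93, 0.368, 0.0, -0.0]
ft_force: [1.2, 2.3, 0.2]
grip_width: 0.0244
grasp_force: 59.1
```

Request:
move_arm(
  moves=[
    [[0,0,-0.001,0,20],[0,0,-0.001,0,20]],
  ],
)

```text
clock: 8.3
eef_pos: [0.5448, 0.2483, 0.1022]
tool_rot: [0.93, 0.368, -0.0, -0.0]
ft_force: [0.1, 2.3, 1.1]
grip_width: 0.0247
grasp_force: 59.1
```

Request:
move_arm(
  moves=[
    [[0,0,-0.001,0,20],[0,0,-0.001,0,20]],
  ],
)

```text
clock: 8.55
eef_pos: [0.5449, 0.2483, 0.1016]
tool_rot: [0.93, 0.368, 0.0, -0.0]
ft_force: [-0.1, 2.3, 2.4]
grip_width: 0.0245
grasp_force: 59.3
```

Request:
move_arm(
  moves=[
    [[0,0,-0.001,0,20],[0,0,-0.001,0,20]],
  ],
)

```text
clock: 8.8
eef_pos: [0.5451, 0.2484, 0.1015]
tool_rot: [0.93, 0.368, 0.001, -0.0]
ft_force: [-1.7, 1.7, 7.2]
grip_width: 0.0244
grasp_force: 59.8
```

The pin is standing on the deck: z has stopped at 0.1015 and the force has risen to about 7 N. I'll tabulate the arc shifts.

```bash
python3 - <<'E'
import numpy as np
r=78;t0=2.2617;P=lambda d:r*np.array([np.cos(t0+d),np.sin(t0+d)])
for a in np.arange(.27,1.46,.05):print(round(a,2),(P(a+.025)-P(a)).round(1),(P(a+.05)-P(a)).round(1),'cum',(P(a)-P(0)).round(1))
E
```

```text
0.27 [-1.1 -1.6] [-2.2 -3.3] cum [-14.2 -15.4]
0.32 [-1.  -1.7] [-2.  -3.4] cum [-16.4 -18.7]
0.37 [-0.9 -1.7] [-1.8 -3.5] cum [-18.4 -22. ]
0.42 [-0.8 -1.8] [-1.6 -3.5] cum [-20.2 -25.5]
0.47 [-0.8 -1.8] [-1.5 -3.6] cum [-21.8 -29. ]
0.52 [-0.7 -1.8] [-1.3 -3.7] cum [-23.3 -32.6]
0.57 [-0.6 -1.9] [-1.1 -3.7] cum [-24.6 -36.3]
0.62 [-0.5 -1.9] [-0.9 -3.8] cum [-25.7 -40.1]
0.67 [-0.4 -1.9] [-0.7 -3.8] cum [-26.6 -43.9]
0.72 [-0.3 -1.9] [-0.5 -3.9] cum [-27.3 -47.7]
0.77 [-0.2 -1.9] [-0.3 -3.9] cum [-27.8 -51.6]
0.82 [-0.1 -1.9] [-0.1 -3.9] cum [-28.2 -55.4]
0.87 [ 0.  -1.9] [ 0.1 -3.9] cum [-28.3 -59.3]
0.92 [ 0.1 -1.9] [ 0.3 -3.9] cum [-28.2 -63.2]
0.97 [ 0.2 -1.9] [ 0.4 -3.9] cum [-28.  -67.1]
1.02 [ 0.3 -1.9] [ 0.6 -3.8] cum [-27.5 -71. ]
1.07 [ 0.4 -1.9] [ 0.8 -3.8] cum [-26.9 -74.9]
1.12 [ 0.5 -1.9] [ 1.  -3.8] cum [-26.1 -78.7]
1.17 [ 0.6 -1.9] [ 1.2 -3.7] cum [-25.  -82.4]
1.22 [ 0.7 -1.8] [ 1.4 -3.6] cum [-23.8 -86.1]
1.27 [ 0.8 -1.8] [ 1.6 -3.6] cum [-22.4 -89.8]
1.32 [ 0.9 -1.8] [ 1.7 -3.5] cum [-20.9 -93.3]
1.37 [ 0.9 -1.7] [ 1.9 -3.4] cum [-19.1 -96.8]
1.42 [ 1.  -1.7] [ 2.1 -3.3] cum [ -17.2 -100.2]
```

Request:
move_arm(
  moves=[
    [[-0.0025,-0.0022,0,0,20],[-0.0052,-0.0047,0,0,20],[-0.0076,-0.0073,0,0,20],[-0.01,-0.0099,0,0,20],[-0.01,-0.0099,0,0,20]],
  ],
)

```text
clock: 9.43
eef_pos: [0.5361, 0.2395, 0.1015]
tool_rot: [0.93, 0.368, 0.002, -0.001]
ft_force: [1.4, 5.4, 5.9]
grip_width: 0.0246
grasp_force: 59.6
```

Request:
move_arm(
  moves=[
    [[-0.0022,-0.0026,0,0,20],[-0.0045,-0.0053,0,0,20],[-0.0045,-0.0053,0,0,20]],
  ],
)

```text
clock: 9.8
eef_pos: [0.5318, 0.2341, 0.1015]
tool_rot: [0.93, 0.368, 0.002, -0.0]
ft_force: [0.8, 4.9, 5.1]
grip_width: 0.0247
grasp_force: 59.5
```

Request:
move_arm(
  moves=[
    [[-0.0011,-0.0016,0,0,20],[-0.0022,-0.0033,0,0,20],[-0.0022,-0.0033,0,0,20]],
  ],
)

```text
clock: 10.18
eef_pos: [0.5297, 0.231, 0.1015]
tool_rot: [0.93, 0.368, 0.002, -0.001]
ft_force: [1.3, 5.9, 6.2]
grip_width: 0.0245
grasp_force: 59.5
```

Request:
move_arm(
  moves=[
    [[-0.001,-0.0017,0,0,20],[-0.002,-0.0034,0,0,20],[-0.002,-0.0034,0,0,20]],
  ],
)

```text
clock: 10.55
eef_pos: [0.5276, 0.2276, 0.1015]
tool_rot: [0.93, 0.368, 0.002, -0.001]
ft_force: [1.9, 5.1, 5.6]
grip_width: 0.0244
grasp_force: 59.5
```

Request:
move_arm(
  moves=[
    [[-0.0009,-0.0017,0,0,20],[-0.0018,-0.0035,0,0,20],[-0.0018,-0.0035,0,0,20]],
  ],
)

```text
clock: 10.92
eef_pos: [0.5257, 0.2242, 0.1015]
tool_rot: [0.93, 0.368, 0.002, -0.001]
ft_force: [1.4, 6.2, 4.6]
grip_width: 0.0245
grasp_force: 59.6
```

Request:
move_arm(
  moves=[
    [[-0.0008,-0.0018,0,0,20],[-0.0016,-0.0035,0,0,20],[-0.0016,-0.0035,0,0,20]],
  ],
)

```text
clock: 11.3
eef_pos: [0.5241, 0.2207, 0.1015]
tool_rot: [0.93, 0.369, 0.002, -0.001]
ft_force: [0.9, 5.6, 5.7]
grip_width: 0.0242
grasp_force: 59.6
```

Request:
move_arm(
  moves=[
    [[-0.0008,-0.0018,0,0,20],[-0.0015,-0.0036,0,0,20],[-0.0015,-0.0036,0,0,20]],
  ],
)

```text
clock: 11.68
eef_pos: [0.5225, 0.2169, 0.1015]
tool_rot: [0.93, 0.368, 0.002, -0.001]
ft_force: [0.6, 5.1, 5.2]
grip_width: 0.0244
grasp_force: 59.6
```

Request:
move_arm(
  moves=[
    [[-0.0007,-0.0018,0,0,20],[-0.0013,-0.0037,0,0,20],[-0.0013,-0.0037,0,0,20]],
  ],
)

```text
clock: 12.05
eef_pos: [0.5212, 0.2134, 0.1015]
tool_rot: [0.93, 0.369, 0.002, -0.001]
ft_force: [0.4, 6.0, 6.0]
grip_width: 0.0244
grasp_force: 59.6
```

Request:
move_arm(
  moves=[
    [[-0.0006,-0.0019,0,0,20],[-0.0011,-0.0037,0,0,20],[-0.0011,-0.0037,0,0,20]],
  ],
)

```text
clock: 12.42
eef_pos: [0.5201, 0.2097, 0.1015]
tool_rot: [0.93, 0.369, 0.002, -0.001]
ft_force: [0.7, 5.2, 5.0]
grip_width: 0.0247
grasp_force: 59.6
```

Request:
move_arm(
  moves=[
    [[-0.0005,-0.0019,0,0,20],[-0.0009,-0.0038,0,0,20],[-0.0009,-0.0038,0,0,20]],
  ],
)

```text
clock: 12.8
eef_pos: [0.5183, 0.2034, 0.1]
tool_rot: [0.93, 0.368, -0.0, 0.001]
ft_force: [2.4, 0.7, 0.9]
grip_width: 0.0245
grasp_force: 59.1
```

It dropped: z fell 1.5 mm and both the vertical and tangential forces vanished. That is the lock hole, so I push down gently.

Request:
move_arm(
  moves=[
    [[0,0,-0.001,0,20],[0,0,-0.002,0,20],[0,0,-0.002,0,20]],
  ],
)

```text
clock: 13.18
eef_pos: [0.518, 0.2038, 0.0977]
tool_rot: [0.93, 0.368, -0.0, 0.001]
ft_force: [3.5, -0.8, -0.5]
grip_width: 0.0246
grasp_force: 59.0
```

Request:
move_arm(
  moves=[
    [[0,0,-0.001,0,20],[0,0,-0.002,0,20],[0,0,-0.002,0,20]],
  ],
)

```text
clock: 13.55
eef_pos: [0.5179, 0.2044, 0.096]
tool_rot: [0.93, 0.368, -0.0, 0.0]
ft_force: [3.9, -1.4, -0.9]
grip_width: 0.0245
grasp_force: 59.0
```

Request:
move_arm(
  moves=[
    [[0.0007,-0.0003,-0.001,0,20],[0.0007,-0.0003,-0.002,0,20],[0.0007,-0.0003,-0.003,0,20],[0.0007,-0.0003,-0.003,0,20]],
  ],
)

```text
clock: 14.05
eef_pos: [0.5184, 0.2042, 0.093]
tool_rot: [0.93, 0.368, -0.0, 0.0]
ft_force: [2.7, -0.0, -0.6]
grip_width: 0.0246
grasp_force: 59.0
```

Request:
move_arm(
  moves=[
    [[0.0004,0,-0.0015,0,20],[0.0004,0,-0.003,0,20],[0.0004,0,-0.0045,0,20],[0.0004,0,-0.006,0,20],[0.0004,0,-0.006,0,20]],
  ],
)

```text
clock: 14.68
eef_pos: [0.5188, 0.2042, 0.0869]
tool_rot: [0.93, 0.368, -0.0, 0.0]
ft_force: [1.6, -1.8, -1.8]
grip_width: 0.0241
grasp_force: 59.0
```

Request:
move_arm(
  moves=[
    [[0,0,-0.0015,0,20],[0,0,-0.003,0,20],[0,0,-0.0045,0,20],[0,0,-0.006,0,20],[0,0,-0.006,0,20]],
  ],
)

```text
clock: 15.3
eef_pos: [0.519, 0.2042, 0.081]
tool_rot: [0.93, 0.368, -0.0, 0.0]
ft_force: [2.1, -1.3, -0.9]
grip_width: 0.0246
grasp_force: 59.0
```

Remaining travel is about 3.5 mm.

Request:
move_arm(
  moves=[
    [[0,0,-0.001,0,20],[0,0,-0.002,0,20],[0,0,-0.0025,0,20],[0,0,-0.0025,0,20]],
  ],
)

```text
clock: 15.8
eef_pos: [0.519, 0.2042, 0.0787]
tool_rot: [0.93, 0.368, -0.0, 0.0]
ft_force: [1.0, -1.7, 1.5]
grip_width: 0.0246
grasp_force: 59.0
```

Request:
move_arm(
  moves=[
    [[0,0,-0.001,0,20],[0,0,-0.001,0,20]],
  ],
)

```text
clock: 16.05
eef_pos: [0.5191, 0.2043, 0.078]
tool_rot: [0.93, 0.368, 0.0, -0.0]
ft_force: [0.5, -2.0, 2.4]
grip_width: 0.0243
grasp_force: 59.4
```

Request:
move_arm(
  moves=[
    [[0,0,-0.001,0,20],[0,0,-0.001,0,20]],
  ],
)

```text
clock: 16.3
eef_pos: [0.5192, 0.2044, 0.0779]
tool_rot: [0.93, 0.368, 0.001, -0.0]
ft_force: [-1.5, -0.8, 7.1]
grip_width: 0.0248
grasp_force: 60.0
```

The collar is seated: z stopped at 0.0779 with 7 N. Now I release and lift.

Request:
move_arm(
  moves=[
    [[0,0,0.0005,0,55],[0,0,0.0005,0,55],[0,0,0.0005,0,55],[0,0,0.0005,0,55]],
  ],
)

```text
clock: 16.8
eef_pos: [0.5189, 0.2044, 0.077]
tool_rot: [0.93, 0.368, -0.0, -0.0]
ft_force: [0.7, 1.0, -0.0]
grip_width: 0.0469
grasp_force: 0.0
```

Request:
move_arm(
  moves=[
    [[0,0,0.02,0,55],[0,0,0.05,0,55],[0,0,0.1,0,55],[0,0,0.13,0,55],[0,0,0.13,0,55]],
  ],
)

```text
clock: 17.42
eef_pos: [0.5208, 0.205, 0.2103]
tool_rot: [0.93, 0.368, 0.003, -0.0]
ft_force: [0.7, -0.3, 0.6]
grip_width: 0.0472
grasp_force: 0.0
```

```bash
python3 - <<'E'
from h import *
o=monitor.get_obs();print(o['eef_pos'],o['ft_force'])
s=snap('side');t=snap('top')
print(redblobs(s),redblobs(t))
k=lambda c,x0,y0,x1,y1,f:cv2.resize(c['color'][y0:y1,x0:x1,::-1],None,fx=f,fy=f,interpolation=cv2.INTER_CUBIC)
cv2.imwrite('pics/f.png',k(s,150,130,350,300,3.5))
E
```

```text
[0.5208392  0.20501518 0.21034103] [ 0.68558778 -0.26444247  0.57647837]
[([115.7, 153.4], [113, 151, 6, 6, 31]), ([303.8, 203.4], [299, 200, 10, 10, 59]), ([243.1, 250.1], [237, 240, 13, 20, 214]), ([1.7, 323.9], [0, 317, 7, 15, 50])] [([285.4, 51.2], [283, 49, 6, 5, 25]), ([84.5, 71.3], [81, 69, 8, 5, 25]), ([267.5, 188.1], [262, 184, 12, 10, 83]), ([162.3, 190.5], [158, 186, 10, 10, 76]), ([266.9, 236.6], [261, 231, 13, 12, 90])]
```

View pics/f.png

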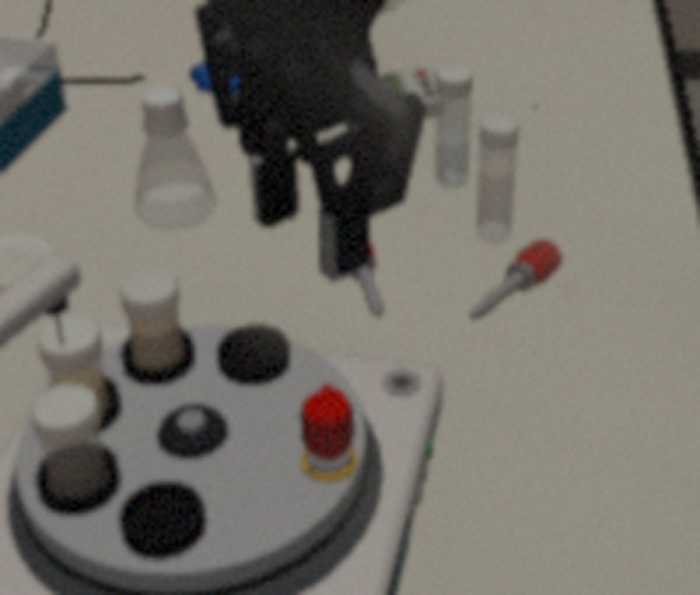

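The pin stands upright with its collar on the brass bush (knob at side pixel (243,250)). The gripper is clear, and the vials and timer are where they were.

```bash
python3 -c "
from workcell import job;print(job.job_done())"
```

```text
the job is handed in; nothing more can be done
None
```

The carousel is locked: the pin found the lock hole about 0.67 rad on, was pushed home until its collar lay on the bush, and was released, with the vials and timer left alone; the job is handed in, but no verdict came back.

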